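# Put the bench kit into its fitted holders

## Task

Put each of the four things lying about on the bench into the grey holder whose recess matches it: the solder reel in the round one, the small white relay tray in the square one, the stubby screwdriver lying lengthwise in the long one, and the block battery standing upright in the small rectangular one. Each must sit flat on the floor of its recess, wholly inside the rim, and be let go.

Things in the scene. Friction and masses are not known exactly. Their poses are not given: they have to be found in the camera images.
- solder_reel: Reel of solder wire standing on its flat side: a blue round top flange, silver wire below. 52 mm diameter, 34 mm high, about 0.21 kg. The two flanges are each 5 mm thick (at the bottom and the top), the core between is 28 mm in diameter. Origin at the centre of the underside, z up. Grip across the diameter; fingertips kept 6 mm or more above its underside clear the rim of its holder.
- relay_tray: Small square open white tray with a green circuit board in it, 50 x 50 mm, walls 18 mm high (2 mm thick), top of the parts on the board 22 mm. About 0.05 kg. Origin at the centre of the underside, x and y along its sides, z up. Grip across two opposite walls; fingertips 6 mm or more above its underside clear the rim of its holder.
- stubby_driver: Stubby screwdriver with a red handle, lying on the bench; 74 mm long, 20 mm thick, about 0.045 kg. Its x axis runs along it from the handle to the blade; the handle takes x = -37 to +7 mm, the 6 mm thick blade the rest. Origin below the middle of the length, on the underside as it lies at the start (it can roll). Grip the handle across, at x about -14 mm; fingertips about 6 mm above the surface it lies on clear the rim of its holder.
- driver_mid (a point): Point on the long axis of the stubby screwdriver, at the middle of its 74 mm length, 10 mm above the surface it lies on; axes as the screwdriver's.
- battery_9v: Block battery (dark with a pale band, two snap contacts on top) standing upright: 18 mm (x) x 27 mm (y) x 48 mm high (the body 45 mm), about 0.046 kg. Origin at the centre of the underside, z up. Grip across its 18 mm width.
- round_holder: Fixed grey plastic tray, 7 mm high over all; its recess floor (dark rubber) is 3 mm above the bench, so the rim stands 4 mm above the floor and is 7 mm wide, with small flush screws. Round: outside diameter 80 mm, recess diameter 66 mm. For the solder reel. Origin at the centre, at bench level; z up.
- square_holder: Fixed grey plastic tray, 7 mm high over all; its recess floor (dark rubber) is 3 mm above the bench, so the rim stands 4 mm above the floor and is 7 mm wide, with small flush screws. Square: outside 78 x 78 mm, recess 64 x 64 mm. For the relay tray. x and y along its sides. Origin at the centre, at bench level; z up.
- long_holder: Fixed grey plastic tray, 7 mm high over all; its recess floor (dark rubber) is 3 mm above the bench, so the rim stands 4 mm above the floor and is 7 mm wide, with small flush screws. Long and narrow: outside 102 mm (x) x 48 mm (y), recess 88 x 34 mm. For the stubby screwdriver, lying along x, either way round. Origin at the centre, at bench level; z up.
- small_holder: Fixed grey plastic tray, 7 mm high over all; its recess floor (dark rubber) is 3 mm above the bench, so the rim stands 4 mm above the floor and is 7 mm wide, with small flush screws. Small rectangle: outside 46 mm (x) x 55 mm (y), recess 32 x 41 mm. For the block battery standing upright, its 18 mm width along x, either way round. Origin at the centre, at bench level; z up.
Not all that is in view belongs to the job. Of the things that look like the battery_9v, the middle-sized one is meant.

How it is judged (in metres and radians):
At the end, for the whole second after the job is handed in: Each thing is within 12 mm of the centre of its own holder (screwdriver: mid-length), on the recess floor (height within 2.5 mm), at rest; reel, relay tray and battery upright within 0.06 rad, the screwdriver level within 0.08 and along its holder within 0.35 rad, either way round (horizontal distance between solder_reel and round_holder below 0.012 m and z of solder_reel in the frame of round_holder between 0.0005 and 0.0055 m and angle between each of solder_reel, relay_tray, battery_9v's own z axis and vertical below 0.06 rad and linear speed of each of solder_reel, relay_tray, stubby_driver, battery_9v below 0.02 m/s and horizontal distance between relay_tray and square_holder below 0.012 m and z of relay_tray in the frame of square_holder between 0.0005 and 0.0055 m and horizontal distance between driver_mid and long_holder below 0.012 m and z of driver_mid in the frame of long_holder between 0.0105 and 0.0155 m and angle between stubby_driver's own x axis and vertical between 1.49 and 1.65 rad and angle between the x axis of stubby_driver and the x axis of long_holder, either way round below 0.35 rad and horizontal distance between battery_9v and small_holder below 0.012 m and z of battery_9v in the frame of small_holder between 0.0005 and 0.0055 m); the robot touches nothing.
It also fails if it takes over 106 s, if anything falls off the work surface, if the arm or the gripper's body presses on something with over 40 N, if the wrist force passes 120 N, or if a joint passes its speed limit or range.

## Robot

A 6-joint arm with a two-finger parallel gripper is mounted at the origin on a cart in front of the work surface, level with it; the furniture and walls round the work are solid. World frame = base frame: x ahead of the robot, y to its left, z up, the work surface at z = 0. Lengths are in m, angles in degrees, forces in N, time in s.
With the tool pointing down it reaches from about 0.3 to 0.75 m from the base axis. Payload 8.5 kg.
Tool frame: the origin (TCP) lies at the very end of the fingers, on their centre line; the grasp point (between the pads) lies env.pinch_z behind it (env.pinch_z is the distance from the TCP to the grasp point, in m); z points along the fingers, y is the line along which they close (so a half turn about z gives the same grasp; the last joint's range is limited). The gripper opens to 85 mm and grips with 20 to 120 N. Pads are 22 mm wide; open, the fingers measure 114 mm over their backs; the gripper's body (76 mm by 85 mm) begins 54 mm behind the grasp point. The pads swing forward as they close: fully open they stand 13 mm farther back than shut.
Start: joints at [-81.263, 21.807, 74.336, -0, 83.858, -12.336], TCP at [0.198, -0.513, 0.231] pointing down, gripper open.
Joint ranges: [-178.18, 178.18], [-50.72, 133.34], [12.68, 142.11], [-81.47, 261.47], [9.98, 163.14], [-165.26, 165.26]. Speed limits (degrees/s): [136.94, 136.94, 180, 180, 180, 180].

## Interface

Orientations are given as a 3x3 rotation matrix whose columns are the frame's x, y, z axes.
In Python, from rig import telemetry, get_image, env gives the robot as it stands. The module is installed in compiled form; this text tells all that it offers.
- The arm moves only by the tool apply_moves, never from a script. Its argument "series" is a list of rows, each a list of 7 numbers: the shift along the tool's x, y, z in mm, then the turn, a rotation vector about the tool's x, y, z in degrees, then the opening, from 0 (shut) to 1 (fully open). A call has 1 to 12 rows; each row shifts and turns the commanded pose from where the row before left it, along the tool's axes as they then stand; what a row does not reach is not made up. A row lasts 1/8 s, in which the tool goes at most 62.5 mm and 10.7 degrees, less where a joint would pass 70% of its speed; a pose out of reach is approached as far as the arm can. A call with a gripper value outside its range is refused whole. The fingers move at their own pace and stop on an object; "grip_force" is the grip in N (left out, the last holds). Time passes only in rows, so rows that do not move let the fingers close. It gives the time, the measured TCP pose, the force, the opening and the grip force at its end, in the units of the state.
- telemetry.observe(): the state, without advancing time (a new reading comes with each control period).
- get_image(name): name is "side" or "top"; returns a dict with "frame" (400x640x3 uint8, red, green, blue), "z_map" (400x640 float32, m along the optical axis (not along the pixel's ray), 0 where there is no reading), "vertical_fov" (degrees; the focal length in pixels is half the picture's height over the tangent of half this angle, whatever the lens; pixels are square), "cx", "cy" (the principal point, pixels), "dist" ([k1, k2, p1, p2, k3] as OpenCV has them; the pictures are not rectified), "eye" and "attitude" of the camera in the world. Camera axes: x right, y up, looking along -z (the intrinsics and any distortion apply to the point x, -y, -z); pixel columns grow to the right and rows downward; lengths in m; the calibration is good to about 2 mm. A picture is of the moment at which its call begins.
- env.close_job(): hands the job in; it is judged then, once.
The state is a dict: "time_s": time; "q": joint angles; "qvel": joint speeds; "joint_efforts": joint torques, N m; "position": TCP position; "tool_rot": TCP orientation; "ft_force": force on the tool from outside, world axes, zero at the start; "wrist_torque": the same for the moment, N m; "grip_width": finger opening in m; "gripper_force": force on a finger pad.
Only numpy, scipy, OpenCV 4.12 (cv2) and the standard library are available. Lean on these libraries where they do the work, as an engineer would, in place of code of your own. Each camera call takes 0.05 s, during which the arm holds its last target. There are 200 camera calls.

## Working session

There is one attempt and no reset: what is moved stays moved. The work goes in short steps, Python scripts to look and compute and a tool call to move; the robot and the scene stay as the last step left them, time stands still between calls to the robot, and variables do not carry over. Pictures are saved under pics/ and viewed, at most 15 in all, crops included, and the job is handed in when it is done.

Besides the shell and the picture viewer there is one more tool, called by a JSON object that holds its "method" and its "body". apply_moves: Moves the arm, as the interface text tells. Its arguments: {"type":"object","properties":{"series":{"type":"array"},"grip_force":{"type":"number"}},"required":["series"]}

```bash
mkdir -p pics
cat > h.py <<'E'
import numpy as np, cv2
from rig import telemetry, get_image, env
def K(d):
    f=200/np.tan(np.radians(d["vertical_fov"])/2)
    return np.array([[f,0,d["cx"]],[0,f,d["cy"]],[0,0,1.]])
def rays(d,uv):
    n=cv2.undistortPoints(np.array(uv,float).reshape(-1,1,2),K(d),np.array(d["dist"],float))[:,0]
    c=np.c_[n[:,0],-n[:,1],-np.ones(len(n))]
    return c@np.array(d["attitude"]).T
def onplane(d,uv,z):
    r=rays(d,uv); e=np.array(d["eye"]); return e+r*((z-e[2])/r[:,2])[:,None]
def cloud(d):
    v,u=np.mgrid[0:400,0:640]
    r=rays(d,np.c_[u.ravel(),v.ravel()])
    return (np.array(d["eye"])+r*d["z_map"].reshape(-1,1)).reshape(400,640,3)
E
python3 - <<'E'
from h import *
for n in("top","side"):
    d=get_image(n); cv2.imwrite(f"pics/{n}0.png",d["frame"][:,:,::-1]); np.save(f"{n}0.npy",d,allow_pickle=True)
    print(n,d["eye"],np.round(d["attitude"],3).tolist(),d["vertical_fov"],d["cx"],d["cy"],d["dist"])
print(env.pinch_z,telemetry.observe())
E
```

```text
top [ 0.36262397 -0.13982306  0.94573896] [[0.036, 0.978, -0.203], [-0.999, 0.034, -0.013], [-0.006, 0.204, 0.979]] 48.58052120855559 319.2480568017037 203.7219598350419 [-0.01088475  0.          0.          0.          0.        ]
side [ 0.45491846 -1.27166136  0.52100212] [[0.995, 0.048, -0.088], [-0.1, 0.394, -0.914], [-0.01, 0.918, 0.397]] 43.38003745269096 314.2470726162319 192.3551567582444 [-0.04655497  0.          0.          0.          0.        ]
0.0187 {'time_s': 0.1, 'q': array([-8.12607684e+01,  2.18369456e+01,  7.43806037e+01, -2.29586646e-04,
        8.38584374e+01, -1.23353177e+01]), 'qvel': array([-0.07729555, -0.0595831 , -0.07410544,  0.06237802,  0.03440676,
        0.00384485]), 'joint_efforts': array([ 3.38226797e-03, -4.49223804e+01, -2.31655544e+01, -3.26516465e-04,
        3.59168873e-03,  4.06171438e-06]), 'position': array([ 0.19772881, -0.51293562,  0.23077411]), 'tool_rot': array([[ 9.33113226e-01,  3.59582627e-01, -2.05440210e-04],
       [ 3.59582577e-01, -9.33112348e-01,  1.31021541e-03],
       [ 2.79431902e-04, -1.29645205e-03, -9.99999121e-01]]), 'ft_force': array([-0.32447627, -1.28011761,  0.49070776]), 'wrist_torque': array([-0.01618733, -0.00081328, -0.04668942]), 'gripper_force': 0.0, 'grip_width': 0.08542804746821164}
```

View pics/top0.png

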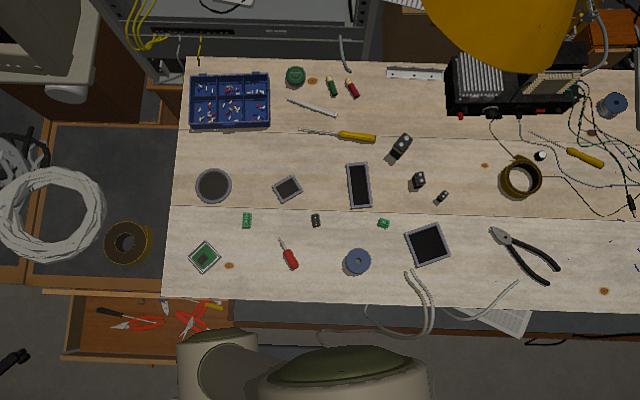

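View pics/side0.png

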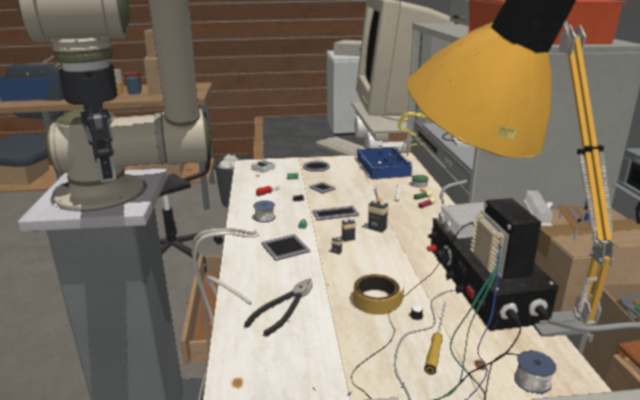

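The top view shows the holders: round (213,185), small (287,188), long (359,185) and square (427,245). The wanted things are the reel at (357,261), the tray at (205,257) and the red driver at (288,254). 

Could be mistaken for what I want:
- **Battery:** (400,147) large, (418,180) middle, (441,197) small. I choose (418,180).
- **Reel:** (612,105) sits in the lamp and cable clutter, (520,177) is tape and (295,75) is green. I choose (357,261).
- **Driver:** yellow ones at (350,135) and (585,157). I choose the red one at (288,254).
- **Tray:** green parts at (247,220) and (383,223). I choose (205,257).

The side view agrees: batteries at (377,215), (348,230) and (336,244), reel at (263,211).

Run:
```python
from h import *
d=np.load("top0.npy",allow_pickle=True).item()
c=cv2.resize(d["frame"][120:280,180:460],None,fx=2.85,fy=2.85,interpolation=cv2.INTER_CUBIC)
cv2.imwrite("pics/crop1.png",c[:,:,::-1])
P=cloud(d); np.save("P.npy",P)
np.set_printoptions(precision=3,suppress=True)
for n,(u,v) in dict(reel=(357,261),round=(213,185),small=(287,188),long=(359,185),sq=(427,245),tray=(205,257),drv=(290,258),b1=(400,147),b2=(418,180),b3=(441,197),bench=(320,210),lamp=(500,30),lamp2=(540,60)).items(): print(n,P[v,u],d["frame"][v,u])
# above-bench blobs
H=P[:,:,2]; m=((H>0.012)&(H<0.2)&(P[:,:,0]>0.2)&(P[:,:,0]<0.8)).astype(np.uint8)
n,l,s,c=cv2.connectedComponentsWithStats(m)
for i in range(1,n):
    if s[i,4]>20: print(s[i],c[i],P[l==i].mean(0),np.percentile(H[l==i],95))
```

```text
reel [ 0.438 -0.212  0.   ] [94 87 76]
round [0.592 0.107 0.003] [44 41 37]
small [ 0.591 -0.056  0.004] [42 39 34]
long [ 0.603 -0.213  0.004] [25 22 22]
sq [ 0.477 -0.36   0.003] [21 22 19]
tray [0.433 0.106 0.022] [50 46 43]
drv [ 0.437 -0.071  0.021] [139  38  28]
b1 [ 0.673 -0.292  0.064] [39 41 44]
b2 [ 0.609 -0.334  0.042] [41 42 48]
b3 [ 0.575 -0.383  0.035] [16 19 21]
bench [ 0.545 -0.13   0.001] [107  98  85]
lamp [ 0.744 -0.382  0.376] [114  80   0]
lamp2 [ 0.727 -0.46   0.329] [103  71   0]
[ 447   74  142   72 4193] [518.301  99.005] [ 0.782 -0.539  0.076] 0.14266897417117916
[188  90  82  38 868] [224.645 112.129] [0.755 0.09  0.025] 0.03695413687649642
[590 103   4  16  25] [591.24 110.32] [ 0.788 -0.726  0.022] 0.0303909503721069
[601 104  27  13 245] [613.045 109.029] [ 0.789 -0.77   0.03 ] 0.03603800121504015
[336 130  40  12 248] [357.315 135.569] [ 0.712 -0.206  0.017] 0.01968888433685677
[391 132  22  27 320] [401.341 144.912] [ 0.68  -0.297  0.055] 0.06923487822243479
[566 147  38  22 244] [585.84  156.623] [ 0.682 -0.708  0.016] 0.019297237078377282
[537 150   
[... 620 characters left out ...]
0.517  0.014] 0.01588014916975202
[187 240  34  33 296] [203.382 255.932] [0.436 0.111 0.017] 0.022671746403442022
[281 243  18  26 186] [290.237 257.796] [ 0.438 -0.071  0.018] 0.021670213041007275
[531 246  13   9  21] [536.619 250.095] [ 0.473 -0.588  0.014] 0.015513743323989915
[346 248  25  25 480] [358.206 260.052] [ 0.437 -0.212  0.034] 0.037207899189637815
[515 253  10  12  25] [519.48 258.16] [ 0.455 -0.551  0.013] 0.015419553949687147
[404 268  31  71 604] [422.502 303.301] [ 0.356 -0.342  0.035] 0.04700472457744952
[484 305   8   8  22] [488.    308.773] [ 0.349 -0.481  0.013] 0.014632238536914777
[ 176  327   83   70 2209] [206.306 353.398] [0.263 0.048 0.178] 0.19877851841565314
```

View pics/crop1.png

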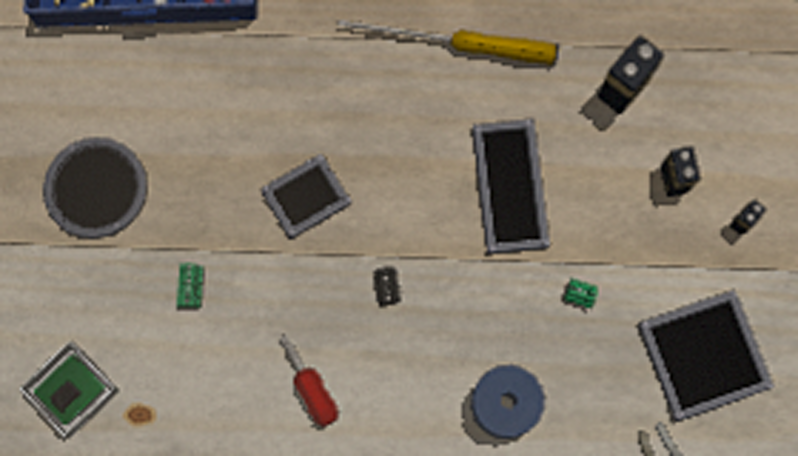

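```bash
cat > m.py <<'E'
from h import *
np.set_printoptions(precision=4,suppress=True)
def rect(d,mask,z,box):
    u0,v0,u1,v1=box; m=np.zeros((400,640),np.uint8); m[v0:v1,u0:u1]=mask[v0:v1,u0:u1]
    cs,_=cv2.findContours(m,cv2.RETR_EXTERNAL,cv2.CHAIN_APPROX_NONE)
    c=max(cs,key=cv2.contourArea)
    # grow half a pixel: contour runs through pixel centres
    w=onplane(d,c[:,0],z)[:,:2]
    (cx,cy),(a,b),_=r=cv2.minAreaRect((w*1000).astype(np.float32))
    p=cv2.boxPoints(r); e=p[1]-p[0],p[2]-p[1]; L=max(e,key=np.linalg.norm)
    return np.array([cx,cy]),sorted((a,b)),np.degrees(np.arctan2(L[1],L[0]))%180,w*1000
E
python3 - <<'E'
from m import *
d=np.load("top0.npy",allow_pickle=True).item(); P=np.load("P.npy")
f=d["frame"].astype(int); R,G,B=f[...,0],f[...,1],f[...,2]; H=P[...,2]
grey=(B>=R*0.95).astype(np.uint8)
for n,z,b in [("round",.007,(188,162,238,208)),("small",.007,(268,170,306,206)),("long",.007,(340,157,378,213)),("sq",.007,(400,218,455,271)),("tray",.018,(184,236,226,277))]:
    c,s,a,w=rect(d,cv2.morphologyEx(grey,cv2.MORPH_CLOSE,np.ones((3,3))),z,b); print(n,c,np.round(s,1),round(a,1))
    if n=="round": print(cv2.minEnclosingCircle(w.astype(np.float32)))
c,s,a,w=rect(d,((B>R+8)).astype(np.uint8),.034,(335,243,380,280)); print("reel",cv2.minEnclosingCircle(w.astype(np.float32)),s)
c,s,a,w=rect(d,((R>2*B)&(R>70)).astype(np.uint8),.010,(275,235,305,275)); print("drv handle",c,s,a)
for n,b in (("b2",(408,165,432,195)),("b1",(385,125,418,165)),("b3",(434,186,452,206))):
    c,s,a,w=rect(d,(H>H[b[1]:b[3],b[0]:b[2]].max()*.86).astype(np.uint8),dict(b2=.045,b1=.06,b3=.033)[n],b); print(n,c,s,a)
# reference: driver blade points
b=((H>.004)&(H<.03)).astype(np.uint8); c,s,a,w=rect(d,b,.010,(272,232,305,275)); print("drv whole",c,s,a)
E
```

```text
round [590.1482 106.8618] [76.5 77.2] 158.8
((590.3486328125, 106.74730682373047), 39.241336822509766)
small [589.4082 -55.6776] [45.7 54.6] 123.8
long [ 602.7771 -211.7883] [ 47.6 101.6] 7.5
sq [ 477.7251 -359.0893] [77.3 77.8] 111.0
tray [434.8855 110.8168] [48.9 50.2] 48.5
reel ((436.4198913574219, -210.7877197265625), 25.85993194580078) [49.093971252441406, 50.54969787597656]
drv handle [437.1161 -70.8586] [18.678321838378906, 42.50547790527344] 29.429234
b2 [ 636.9594 -356.6909] [0.0, 0.0] 0.0
b1 [ 645.3953 -290.8647] [0.0, 0.0] 0.0
b3 [ 584.2598 -381.9702] [0.0, 0.0] 0.0
drv whole [449.9544 -65.2882] [21.565549850463867, 73.94713592529297] 29.188736
```

Run:
```python
from m import *
d=np.load("top0.npy",allow_pickle=True).item(); P=np.load("P.npy")
H=P[...,2]
for n,b,zt in (("b2",(408,165,432,195),.045),("b1",(385,125,418,165),.065),("b3",(434,186,452,206),.033)):
    h=H[b[1]:b[3],b[0]:b[2]]; print(np.percentile(h,[80,90,95,99,100]))
    for lo in (.006,.010):
        c,s,a,w=rect(d,((H>zt-lo)&(H<zt+.01)).astype(np.uint8),zt,b); print(n,lo,c,s,a)
d2=np.load("side0.npy",allow_pickle=True).item()
c=cv2.resize(d["frame"][160:205,400:455],None,fx=8,fy=8,interpolation=cv2.INTER_CUBIC)
c2=cv2.resize(d2["frame"][190:260,320:400],None,fx=5,fy=5,interpolation=cv2.INTER_CUBIC)
c=cv2.resize(c,(440,350));c2=cv2.resize(c2,(350,350)); cv2.imwrite("pics/crop2.png",np.hstack([c,c2])[:,:,::-1])
```

```text
[0.0261 0.0449 0.0464 0.0487 0.9457]
b2 0.006 [ 613.0613 -337.8003] [18.54161834716797, 27.47710418701172] 12.982844
b2 0.01 [ 612.4978 -337.1325] [20.096330642700195, 28.275239944458008] 12.982823
[0.0396 0.064  0.0656 0.07   0.9457]
b1 0.006 [ 684.1531 -298.5829] [24.77055549621582, 39.0954475402832] 141.67915
b1 0.01 [ 683.6208 -298.4675] [25.249649047851562, 40.07378005981445] 141.67917
[0.017  0.0319 0.0337 0.0368 0.9457]
b3 0.006 [ 581.1304 -389.7968] [12.315885543823242, 21.283660888671875] 142.03897
b3 0.01 [ 580.6943 -389.2548] [12.633989334106445, 22.638072967529297] 142.039
```

View pics/crop2.png

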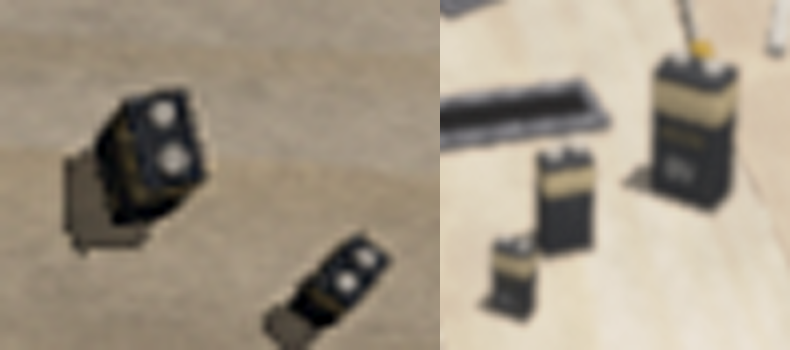

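The crop confirms it: the middle battery, at (418,180) in the full image, is 18 × 27 mm and 48 mm tall, which matches. I'll check clearance to the lamp and cables, then work out the first move, to the driver.

```bash
cat > go.py <<'E'
from h import *
import sys
def go(x,y,z,yaw):
    """x,y,z mm, yaw of tool y in deg (mod 180): turn about tool z first, then shift in turned axes"""
    s=telemetry.observe(); R=np.array(s["tool_rot"]); p=np.array(s["position"])*1000
    cur=np.degrees(np.arctan2(R[1,1],R[0,1])); t=(cur-yaw+90)%180-90
    a=np.radians(yaw if abs((cur-t-yaw+180)%360-180)<1 else yaw+180)
    yv=np.array([np.cos(a),np.sin(a),0]); zv=np.array([0,0,-1.]); xv=np.cross(yv,zv)
    dl=np.array([x,y,z])-p
    print("t",round(s["time_s"],2),"pos",p.round(1),"yaw",round(cur,1),"J6",round(s["q"][5],0),"tilt z",R[:,2].round(4),"width",round(s["grip_width"]*1000,1),"F",np.round(s["ft_force"],1),"gf",round(s["gripper_force"],1))
    print("turn z %.1f  then shift"%t,np.round([dl@xv,dl@yv,dl@zv],1))
if __name__=="__main__": go(*map(float,sys.argv[1:5]))
E
python3 - <<'E'
from h import *
P=np.load("P.npy"); d=np.load("top0.npy",allow_pickle=True).item()
m=(P[...,2]>.2)&(P[...,2]<.7)&(P[...,0]>.55); q=P[m]
dist=np.hypot(q[:,0]-.613,q[:,1]+.338); i=dist.argsort()[:3]; print("lamp nearest",q[i],dist[i], q[:,2].min())
m=(P[...,2]>.012)&(abs(P[...,1]+.35)<.07)&(P[...,0]>.38)&(P[...,0]<.56); print("near square",P[m].max(0) if m.any() else None, m.sum())
E
python3 go.py 438 -70.5 120 -60.7
```

```text
lamp nearest [[ 0.7131594  -0.36338303  0.34312762]
 [ 0.71024312 -0.37323426  0.34021711]
 [ 0.71491296 -0.35674087  0.34536529]] [0.10332572 0.10342958 0.10362177] 0.2000076835131157
near square [ 0.42577655 -0.30800119  0.03895532] 193
t 0.1 pos [ 197.7 -512.9  230.8] yaw -68.9 J6 -12.0 tilt z [-2.0e-04  1.3e-03 -1.0e+00] width 85.4 F [-0.3 -1.3  0.5] gf 0.0
turn z -8.2  then shift [ 426.1 -268.3  110.8]
```

{"method": "apply_moves", "body": {"series": [[0,0,0,0,0,-8.2,0.6],[38,-24,0,0,0,0,0.6],[38,-24,10,0,0,0,0.6],[38,-24,10,0,0,0,0.6],[38,-24,10,0,0,0,0.6],[38,-24,10,0,0,0,0.6],[38,-24,10,0,0,0,0.6],[38,-24,10,0,0,0,0.6],[38,-24,10,0,0,0,0.6],[38,-24,10,0,0,0,0.6],[38,-24,10,0,0,0,0.6],[38,-24,10,0,0,0,0.6]], "grip_force": 40}}

```text
time_s: 1.6
position: [0.4338, -0.0771, 0.1309]
tool_rot: [[0.872, 0.489, -0.0], [0.489, -0.872, 0.0], [-0.0, -0.0, -1.0]]
ft_force: [-0.3, -0.8, -0.6]
grip_width: 0.0512
gripper_force: 0.0
```

```bash
python3 go.py 438 -70.5 6 -60.7
```

```text
t 1.6 pos [433.8 -77.1 130.9] yaw -60.7 J6 35.0 tilt z [-1.e-04  0.e+00 -1.e+00] width 51.2 F [-0.3 -0.8 -0.6] gf 0.0
turn z -0.0  then shift [  6.9  -3.7 124.9]
```

{"method": "apply_moves", "body": {"series": [[7,-3.7,20,0,0,0,0.6],[0,0,35,0,0,0,0.6],[0,0,25,0,0,0,0.6],[0,0,0,0,0,0,0.6],[0,0,0,0,0,0,0.6]]}}

```text
time_s: 2.22
position: [0.438, -0.0721, 0.0521]
tool_rot: [[0.872, 0.489, 0.001], [0.489, -0.872, -0.0], [0.001, 0.001, -1.0]]
ft_force: [0.4, 0.1, 0.0]
grip_width: 0.0511
gripper_force: 0.0
```

```bash
python3 go.py 438 -70.5 6 -60.7
python3 - <<'E'
from h import *
a=[]
for n in("top","side"):
    d=get_image(n); f=d["frame"]
    c=f[180:300,230:350] if n=="top" else f[130:250,210:330]
    a.append(cv2.resize(c,(400,400),interpolation=cv2.INTER_CUBIC))
cv2.imwrite("pics/g1.png",np.hstack(a)[:,:,::-1])
E
```

```text
t 2.23 pos [438.  -72.1  52.1] yaw -60.7 J6 36.0 tilt z [ 9.e-04 -4.e-04 -1.e+00] width 51.1 F [0.4 0.1 0. ] gf 0.0
turn z -0.0  then shift [ 0.8 -1.3 46.1]
```

View pics/g1.png

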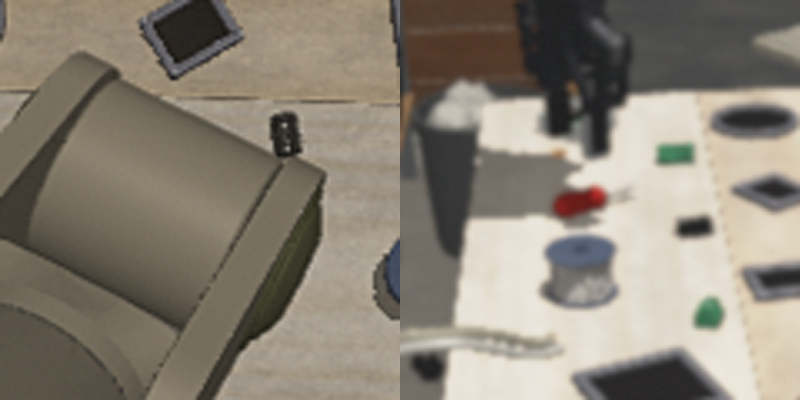

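The picture shows the fingers at crop pixels (555,130) and (600,150), on either side of the driver's column at (577,200) and still about 50 mm above it. That agrees, so I'll descend and grip.

{"method": "apply_moves", "body": {"series": [[0.8,-1.3,16,0,0,0,0.6],[0,0,15,0,0,0,0.6],[0,0,10,0,0,0,0.6],[0,0,5,0,0,0,0.6],[0,0,0,0,0,0,0.6],[0,0,0,0,0,0,0.0],[0,0,0,0,0,0,0.0],[0,0,0,0,0,0,0.0],[0,0,0,0,0,0,0.0],[0,0,0,0,0,0,0.0]], "grip_force": 40}}

```text
time_s: 3.58
position: [0.4378, -0.0704, 0.0058]
tool_rot: [[0.872, 0.489, 0.001], [0.489, -0.872, -0.0], [0.001, 0.001, -1.0]]
ft_force: [-1.0, 0.8, 6.2]
grip_width: 0.0186
gripper_force: 39.4
```

```bash
python3 go.py 588.9 -213.6 70 -82.5
```

```text
t 3.58 pos [437.8 -70.4   5.8] yaw -60.7 J6 36.0 tilt z [ 8.e-04 -3.e-04 -1.e+00] width 18.6 F [-1.   0.8  6.2] gf 39.4
turn z 21.8  then shift [131.1 161.7 -64.2]
```

{"method": "apply_moves", "body": {"series": [[0,0,-10,0,0,0,0],[0,0,-20,0,0,0,0],[0,0,-20,0,0,7.3,0],[0,0,-14.2,0,0,7.3,0],[0,0,0,0,0,7.2,0],[22,27,0,0,0,0,0],[22,27,0,0,0,0,0],[22,27,0,0,0,0,0],[22,27,0,0,0,0,0],[22,27,0,0,0,0,0],[21,26.7,0,0,0,0,0],[0,0,0,0,0,0,0]]}}

```text
time_s: 5.08
position: [0.5894, -0.215, 0.0696]
tool_rot: [[0.992, 0.129, 0.001], [0.129, -0.992, -0.001], [0.001, 0.001, -1.0]]
ft_force: [-1.0, 0.3, -0.6]
grip_width: 0.0183
gripper_force: 39.4
```

```bash
python3 go.py 588.9 -213.6 9 -82.5
python3 - <<'E'
from h import *
a=[]
for n in("top","side"):
    d=get_image(n); f=d["frame"]; np.save(f"{n}1.npy",d,allow_pickle=True)
    c=f[120:240,300:420] if n=="top" else f[130:250,270:390]
    a.append(cv2.resize(c,(400,400),interpolation=cv2.INTER_CUBIC))
cv2.imwrite("pics/g2.png",np.hstack(a)[:,:,::-1])
E
```

```text
t 5.08 pos [ 589.4 -215.    69.6] yaw -82.6 J6 52.0 tilt z [ 8.e-04 -6.e-04 -1.e+00] width 18.3 F [-1.   0.3 -0.6] gf 39.4
turn z -0.1  then shift [-0.3 -1.4 60.6]
```

View pics/g2.png

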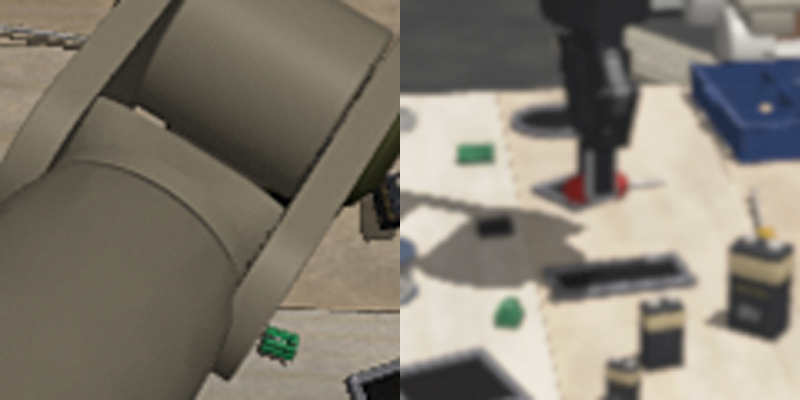

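The driver is held level: red handle at crop (565–628,188), finger at (600,175), blade tip at (662,183). I'll lower it and release.

{"method": "apply_moves", "body": {"series": [[-0.3,-1.4,20,0,0,0,0],[0,0,20,0,0,0,0],[0,0,12,0,0,0,0],[0,0,5,0,0,0,0],[0,0,3.5,0,0,0,0],[0,0,0,0,0,0,0],[0,0,0,0,0,0,0.4],[0,0,0,0,0,0,0.4],[0,0,0,0,0,0,0.4],[0,0,-20,0,0,0,0.4],[0,0,-40,0,0,0,0.6],[0,0,-40,0,0,0,0.8]]}}

```text
time_s: 6.68
position: [0.5879, -0.2122, 0.1101]
tool_rot: [[0.992, 0.13, -0.0], [0.13, -0.992, 0.0], [-0.0, -0.0, -1.0]]
ft_force: [0.4, -0.1, 1.0]
grip_width: 0.0673
gripper_force: 0.0
```

```bash
echo reel; python3 go.py 436.4 -210.8 60 -82.5
```

```text
reel
t 6.67 pos [ 587.9 -212.2  110.1] yaw -82.5 J6 52.0 tilt z [-4.e-04  2.e-04 -1.e+00] width 67.3 F [ 0.4 -0.1  1. ] gf 0.0
turn z -0.0  then shift [-150.1  -21.2   50.1]
```

{"method": "apply_moves", "body": {"series": [[-30,-4,0,0,0,0,0.9],[-30,-4,10,0,0,0,0.9],[-30,-4,10,0,0,0,0.9],[-30,-4,10,0,0,0,0.9],[-30,-5.2,10,0,0,0,0.9],[0,0,5,0,0,0,0.9],[0,0,0,0,0,0,0.9]], "grip_force": 60}}

```text
time_s: 7.55
position: [0.4373, -0.2111, 0.0641]
tool_rot: [[0.992, 0.13, 0.001], [0.13, -0.992, -0.0], [0.001, 0.0, -1.0]]
ft_force: [-0.4, 0.2, 0.2]
grip_width: 0.0768
gripper_force: 0.0
```

```bash
python3 go.py 436.4 -210.8 8 -82.5
python3 - <<'E'
from m import *
d=get_image("side"); f=d["frame"].astype(int); np.save("side2.npy",d,allow_pickle=True)
a=[cv2.resize(d["frame"][150:270,y:y+120],(400,400),interpolation=cv2.INTER_CUBIC) for y in (200,280)]
cv2.imwrite("pics/g3.png",np.hstack(a)[:,:,::-1])
E
```

```text
t 7.55 pos [ 437.3 -211.1   64.1] yaw -82.5 J6 43.0 tilt z [ 7.e-04 -4.e-04 -1.e+00] width 76.8 F [-0.4  0.2  0.2] gf 0.0
turn z -0.0  then shift [-0.9 -0.4 56.1]
```

View pics/g3.png

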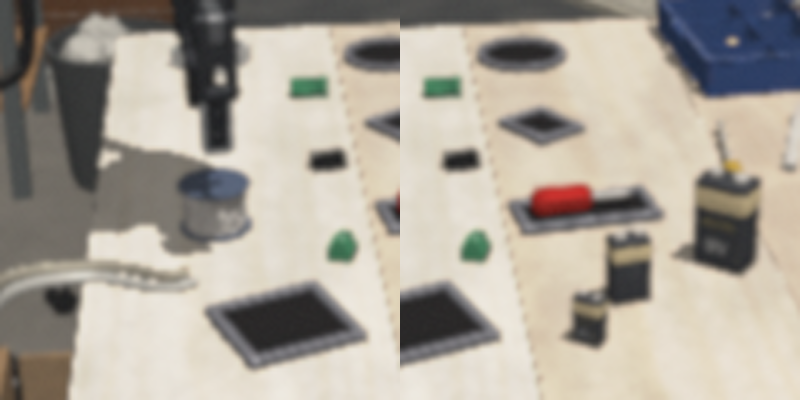

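The driver lies inside the long holder: crop handle (532–592,200), blade to about 635. The gripper, with its near finger at (217,140), is over the reel at (213,205). I'll descend and grip the top flange.

{"method": "apply_moves", "body": {"series": [[-0.9,-0.4,20,0,0,0,0.9],[0,0,18,0,0,0,0.9],[0,0,12,0,0,0,0.9],[0,0,6,0,0,0,0.9],[0,0,0,0,0,0,0.9],[0,0,0,0,0,0,0.4],[0,0,0,0,0,0,0.4],[0,0,0,0,0,0,0.4],[0,0,0,0,0,0,0.4],[0,0,0,0,0,0,0.4]], "grip_force": 60}}

```text
time_s: 8.85
position: [0.4361, -0.211, 0.0092]
tool_rot: [[0.992, 0.13, 0.002], [0.13, -0.992, -0.002], [0.001, 0.002, -1.0]]
ft_force: [-2.3, 0.1, 10.0]
grip_width: 0.0454
gripper_force: 59.6
```

```bash
python3 go.py 590.3 106.8 80 -82.5
```

```text
t 8.85 pos [ 436.1 -211.     9.2] yaw -82.5 J6 43.0 tilt z [ 0.0017 -0.0016 -1.    ] width 45.4 F [-2.3  0.1 10. ] gf 59.6
turn z -0.0  then shift [ 194.4 -294.9  -70.8]
```

Run:
```python
from m import *
a=[]
for n in("top","side"):
    d=get_image(n); f=d["frame"]
    c=f[230:310,310:390] if n=="top" else f[170:250,220:300]
    a.append(cv2.resize(c,(400,400),interpolation=cv2.INTER_CUBIC))
cv2.imwrite("pics/g4.png",np.hstack(a)[:,:,::-1])
```

```text
(no output)
```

View pics/g4.png

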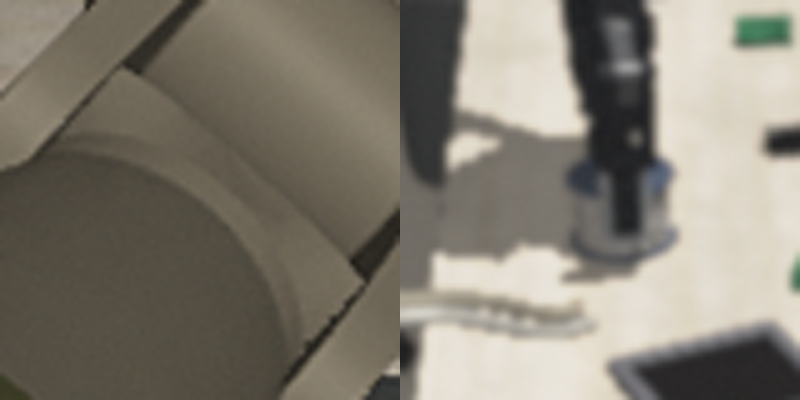

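{"method": "apply_moves", "body": {"series": [[0,0,-5,0,0,0,0.4],[0,0,-10,0,0,0,0.4],[0,0,-20,0,0,0,0.4],[0,0,-20,0,0,0,0.4],[0,0,-15,0,0,0,0.4],[0,0,0,0,0,0,0.4]]}}

```text
time_s: 9.7
position: [0.436, -0.2107, 0.0791]
tool_rot: [[0.991, 0.13, 0.002], [0.13, -0.991, -0.001], [0.001, 0.002, -1.0]]
ft_force: [-0.9, 0.1, -2.9]
grip_width: 0.0455
gripper_force: 61.7
```

```bash
python3 go.py 590.3 106.8 80 -82.5;  python3 - <<'E'
from m import *
a=[]
for n in("side",):
    d=get_image(n); f=d["frame"]
    c=f[140:240,210:310]
    a.append(cv2.resize(c,(500,500),interpolation=cv2.INTER_CUBIC))
cv2.imwrite("pics/g5.png",np.hstack(a)[:,:,::-1])
E
```

```text
t 9.7 pos [ 436.  -210.7   79.1] yaw -82.5 J6 43.0 tilt z [ 0.0017 -0.0014 -1.    ] width 45.5 F [-0.9  0.1 -2.9] gf 61.7
turn z -0.0  then shift [ 194.5 -294.6   -0.9]
```

View pics/g5.png

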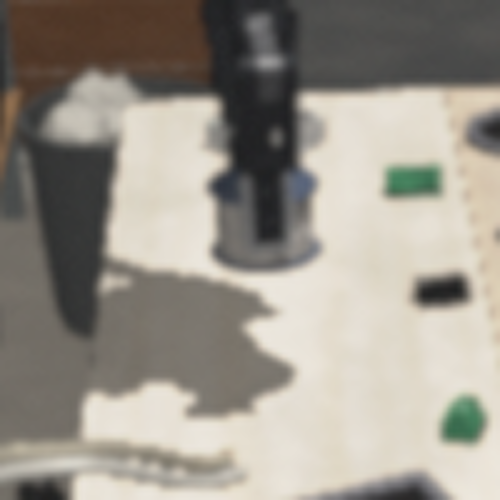

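The reel is lifted and level at crop (265,220). I'll carry it to the round holder.

{"method": "apply_moves", "body": {"series": [[10,-15,0,0,0,0,0.4],[20,-30,0,0,0,0,0.4],[20,-30,0,0,0,0,0.4],[20,-30,0,0,0,0,0.4],[20,-30,0,0,0,0,0.4],[20,-30,0,0,0,0,0.4],[20,-30,0,0,0,0,0.4],[20,-30,0,0,0,0,0.4],[20,-30,0,0,0,0,0.4],[14.5,-24.6,0,0,0,0,0.4],[10,-15,0,0,0,0,0.4],[0,0,0,0,0,0,0.4]]}}

```text
time_s: 11.25
position: [0.59, 0.108, 0.0774]
tool_rot: [[0.991, 0.132, -0.001], [0.132, -0.991, 0.0], [-0.001, -0.0, -1.0]]
ft_force: [0.4, -0.4, -3.4]
grip_width: 0.0455
gripper_force: 61.8
```

```bash
python3 go.py 590.3 106.8 12 -82.5
```

```text
t 11.25 pos [590.  108.   77.4] yaw -82.4 J6 82.0 tilt z [-0.001  0.    -1.   ] width 45.5 F [ 0.4 -0.4 -3.4] gf 61.8
turn z 0.1  then shift [ 0.1  1.2 65.4]
```

{"method": "apply_moves", "body": {"series": [[0,1.2,20,0,0,0,0.4],[0,0,20,0,0,0,0.4],[0,0,14,0,0,0,0.4],[0,0,6,0,0,0,0.4],[0,0,2,0,0,0,0.4],[0,0,0,0,0,0,0.4],[0,0,0,0,0,0,0.4]]}}

```text
time_s: 12.12
position: [0.5906, 0.1057, 0.0165]
tool_rot: [[0.992, 0.13, 0.001], [0.13, -0.992, -0.0], [0.001, 0.0, -1.0]]
ft_force: [0.1, 0.9, -3.6]
grip_width: 0.0457
gripper_force: 61.8
```

{"method": "apply_moves", "body": {"series": [[0,0,2,0,0,0,0.4],[0,0,1.5,0,0,0,0.4],[0,0,0,0,0,0,0.4],[0,0,0,0,0,0,0.4]]}}

```text
time_s: 12.62
position: [0.5903, 0.1057, 0.0126]
tool_rot: [[0.992, 0.13, -0.0], [0.13, -0.992, 0.0], [-0.0, -0.0, -1.0]]
ft_force: [-0.4, 1.1, -0.5]
grip_width: 0.0454
gripper_force: 61.9
```

{"method": "apply_moves", "body": {"series": [[0,0,0.6,0,0,0,0.4],[0,0,0,0,0,0,0.4],[0,0,0,0,0,0,0.9],[0,0,0,0,0,0,0.9],[0,0,0,0,0,0,0.9],[0,0,0,0,0,0,0.9],[0,0,-15,0,0,0,0.9],[0,0,-30,0,0,0,0.9],[0,0,-30,0,0,0,0.9],[0,0,0,0,0,0,0.9]]}}

```text
time_s: 13.88
position: [0.5916, 0.1058, 0.0901]
tool_rot: [[0.991, 0.13, 0.006], [0.13, -0.991, -0.0], [0.006, 0.001, -1.0]]
ft_force: [0.6, -0.0, -0.8]
grip_width: 0.0768
gripper_force: 0.0
```

```bash
python3 go.py 434.9 110.8 60 -41.5
```

```text
t 13.88 pos [591.6 105.8  90.1] yaw -82.5 J6 81.0 tilt z [ 5.7e-03 -1.0e-04 -1.0e+00] width 76.8 F [ 0.6 -0.  -0.8] gf 0.0
turn z -41.0  then shift [-100.1 -120.7   30.1]
```

{"method": "apply_moves", "body": {"series": [[0,0,0,0,0,-8.2,0.9],[0,0,0,0,0,-8.2,0.9],[0,0,0,0,0,-8.2,0.9],[0,0,0,0,0,-8.2,0.9],[0,0,0,0,0,-8.2,0.9],[-20,-24,0,0,0,0,0.9],[-20,-24,5,0,0,0,0.9],[-20,-24,5,0,0,0,0.9],[-20,-24,10,0,0,0,0.9],[-20,-24,10,0,0,0,0.9],[0,0,0,0,0,0,0.9],[0,0,0,0,0,0,0.9]], "grip_force": 30}}

```text
time_s: 15.38
position: [0.4351, 0.1104, 0.0571]
tool_rot: [[0.663, 0.749, 0.001], [0.749, -0.663, -0.0], [0.001, 0.001, -1.0]]
ft_force: [0.3, -0.0, -1.4]
grip_width: 0.0768
gripper_force: 0.0
```

```bash
python3 go.py 434.9 110.8 7 -41.5
python3 - <<'E'
from m import *
a=[]
for n in("top","side"):
    d=get_image(n); f=d["frame"]; np.save(f"{n}3.npy",d,allow_pickle=True)
    c=f[150:290,170:310] if n=="top" else f[120:220,240:340]
    a.append(cv2.resize(c,(400,400),interpolation=cv2.INTER_CUBIC))
cv2.imwrite("pics/g6.png",np.hstack(a)[:,:,::-1])
E
```

```text
t 15.38 pos [435.1 110.4  57.1] yaw -41.5 J6 41.0 tilt z [ 0.0011 -0.     -1.    ] width 76.8 F [ 0.3 -0.  -1.4] gf 0.0
turn z -0.0  then shift [ 0.2 -0.4 50.1]
```

View pics/g6.png

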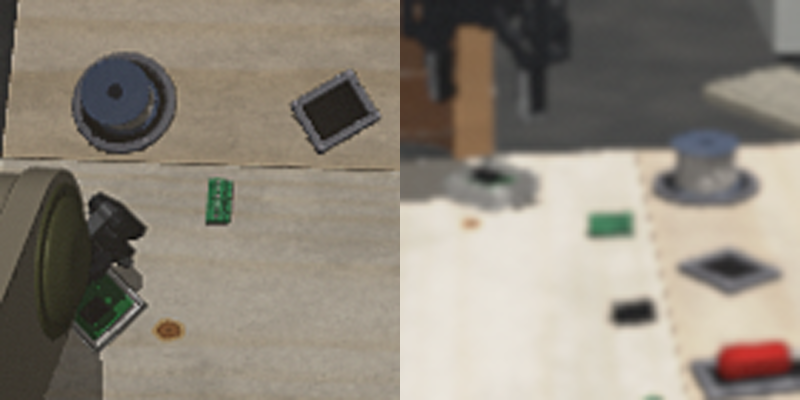

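The reel stands upright in the round holder, crop (115,95) top view and (705,160) side view. The tray at (493,180) is centred under the fingers at (440,75) and (533,100). I'll descend and grip.

{"method": "apply_moves", "body": {"series": [[0.2,-0.4,18,0,0,0,0.9],[0,0,16,0,0,0,0.9],[0,0,11,0,0,0,0.9],[0,0,6,0,0,0,0.9],[0,0,0,0,0,0,0.9],[0,0,0,0,0,0,0.3],[0,0,0,0,0,0,0.3],[0,0,0,0,0,0,0.3],[0,0,0,0,0,0,0.3],[0,0,0,0,0,0,0.3],[0,0,0,0,0,0,0.3]], "grip_force": 30}}

```text
time_s: 16.85
position: [0.4344, 0.1108, 0.0065]
tool_rot: [[0.663, 0.749, 0.001], [0.749, -0.663, 0.0], [0.001, 0.001, -1.0]]
ft_force: [-0.4, 0.6, 6.1]
grip_width: 0.0494
gripper_force: 30.9
```

```bash
python3 go.py 477.7 -359.1 90 -69
```

```text
t 16.85 pos [434.4 110.8   6.5] yaw -41.5 J6 41.0 tilt z [ 1.2e-03  1.0e-04 -1.0e+00] width 49.4 F [-0.4  0.6  6.1] gf 30.9
turn z 27.5  then shift [-128.   454.3  -83.5]
```

{"method": "apply_moves", "body": {"series": [[0,0,-8,0,0,0,0.3],[0,0,-20,0,0,0,0.3],[0,0,-20,0,0,0,0.3],[0,0,-20,0,0,9.2,0.3],[0,0,-15.5,0,0,9.2,0.3],[0,0,0,0,0,9.1,0.3],[-4,15,0,0,0,0,0.3],[-8,28,0,0,0,0,0.3],[-9,32,0,0,0,0,0.3],[-9,32,0,0,0,0,0.3],[-9,32,0,0,0,0,0.3],[-9,32,0,0,0,0,0.3]]}}

```text
time_s: 18.35
position: [0.4501, -0.068, 0.0895]
tool_rot: [[0.932, 0.361, -0.0], [0.361, -0.932, -0.0], [-0.0, -0.0, -1.0]]
ft_force: [0.3, -0.2, -0.9]
grip_width: 0.0494
gripper_force: 31.6
```

```bash
python3 go.py 477.7 -359.1 90 -69
```

```text
t 18.35 pos [450.1 -68.   89.5] yaw -68.8 J6 45.0 tilt z [-3.e-04 -0.e+00 -1.e+00] width 49.4 F [ 0.3 -0.2 -0.9] gf 31.6
turn z 0.2  then shift [-78.6 281.6  -0.5]
```

{"method": "apply_moves", "body": {"series": [[-9,32,0,0,0,0,0.3],[-9,32,0,0,0,0,0.3],[-9,32,0,0,0,0,0.3],[-9,32,0,0,0,0,0.3],[-9,32,0,0,0,0,0.3],[-9,32,0,0,0,0,0.3],[-9,32,0,0,0,0,0.3],[-9,32,0,0,0,0,0.3],[-5,17,0,0,0,0,0.3],[-2,9,0,0,0,0,0.3],[0,0,0,0,0,0,0.3],[0,0,0,0,0,0,0.3]]}}

```text
time_s: 19.85
position: [0.4776, -0.3567, 0.0895]
tool_rot: [[0.933, 0.359, -0.0], [0.359, -0.933, 0.0], [-0.0, -0.001, -1.0]]
ft_force: [-0.9, -0.7, 0.5]
grip_width: 0.0493
gripper_force: 31.6
```

```bash
python3 go.py 477.7 -359.1 9.5 -69
python3 - <<'E'
from m import *
a=[]
for n in("top","side"):
    d=get_image(n); f=d["frame"]; np.save(f"{n}3.npy",d,allow_pickle=True)
    c=f[190:290,370:470] if n=="top" else f[160:280,230:350]
    a.append(cv2.resize(c,(400,400),interpolation=cv2.INTER_CUBIC))
cv2.imwrite("pics/g7.png",np.hstack(a)[:,:,::-1])
E
```

```text
t 19.85 pos [ 477.6 -356.7   89.5] yaw -69.0 J6 21.0 tilt z [-3.e-04  5.e-04 -1.e+00] width 49.3 F [-0.9 -0.7  0.5] gf 31.6
turn z 0.0  then shift [-0.7  2.3 80. ]
```

View pics/g7.png

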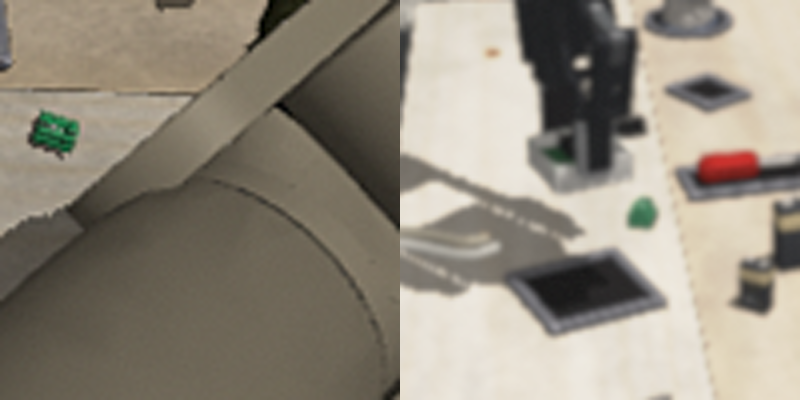

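The tray is held level at crop (580,160), straight above the square holder at (585,290) and turned with it. I'll lower and release.

{"method": "apply_moves", "body": {"series": [[-0.7,2.3,20,0,0,0,0.3],[0,0,25,0,0,0,0.3],[0,0,20,0,0,0,0.3],[0,0,9,0,0,0,0.3],[0,0,5,0,0,0,0.3],[0,0,1,0,0,0,0.3],[0,0,0,0,0,0,0.3],[0,0,0,0,0,0,0.3]]}}

```text
time_s: 20.95
position: [0.4779, -0.3602, 0.0099]
tool_rot: [[0.934, 0.358, 0.001], [0.358, -0.934, -0.001], [0.0, 0.001, -1.0]]
ft_force: [0.2, -0.9, -1.8]
grip_width: 0.0493
gripper_force: 31.6
```

{"method": "apply_moves", "body": {"series": [[0,-0.8,0.8,0,0,0,0.3],[0,0,0,0,0,0,0.3],[0,0,0,0,0,0,0.8],[0,0,0,0,0,0,0.8],[0,0,0,0,0,0,0.8],[0,0,0,0,0,0,0.8],[0,0,-15,0,0,0,0.8],[0,0,-30,0,0,0,0.8],[0,0,-35,0,0,0,0.8],[0,0,-15,0,0,0,0.6]]}}

```text
time_s: 22.2
position: [0.478, -0.3598, 0.1063]
tool_rot: [[0.934, 0.358, 0.003], [0.358, -0.934, -0.003], [0.001, 0.004, -1.0]]
ft_force: [-0.1, -0.5, -0.9]
grip_width: 0.052
gripper_force: 0.0
```

```bash
python3 go.py 612.8 -337.5 90 -77
```

```text
t 22.2 pos [ 478.  -359.8  106.3] yaw -69.0 J6 21.0 tilt z [ 0.0026 -0.0028 -1.    ] width 52.0 F [-0.1 -0.5 -0.9] gf 0.0
turn z 8.0  then shift [136.4   8.6  16.3]
```

{"method": "apply_moves", "body": {"series": [[0,0,0,0,0,8,0.5],[20,1.5,0,0,0,0,0.5],[27,1.5,5,0,0,0,0.5],[27,1.5,5,0,0,0,0.5],[27,1.5,5,0,0,0,0.5],[20,1.5,1,0,0,0,0.5],[15,1,0,0,0,0,0.5],[0,0,0,0,0,0,0.5],[0,0,0,0,0,0,0.5]], "grip_force": 40}}

```text
time_s: 23.32
position: [0.6113, -0.3371, 0.0874]
tool_rot: [[0.975, 0.224, -0.001], [0.224, -0.975, 0.0], [-0.001, -0.001, -1.0]]
ft_force: [0.3, 1.1, 0.4]
grip_width: 0.0426
gripper_force: 0.0
```

```bash
python3 go.py 612.8 -337.5 15 -77
python3 - <<'E'
from m import *
a=[]
for n in("top","side"):
    d=get_image(n); f=d["frame"]; np.save(f"{n}3.npy",d,allow_pickle=True)
    c=f[150:270,360:480] if n=="top" else f[160:280,250:370]
    a.append(cv2.resize(c,(400,400),interpolation=cv2.INTER_CUBIC))
cv2.imwrite("pics/g8.png",np.hstack(a)[:,:,::-1])
E
```

```text
t 23.32 pos [ 611.3 -337.1   87.4] yaw -77.0 J6 38.0 tilt z [-8.e-04  4.e-04 -1.e+00] width 42.6 F [0.3 1.1 0.4] gf 0.0
turn z -0.0  then shift [ 1.4  0.8 72.4]
```

View pics/g8.png

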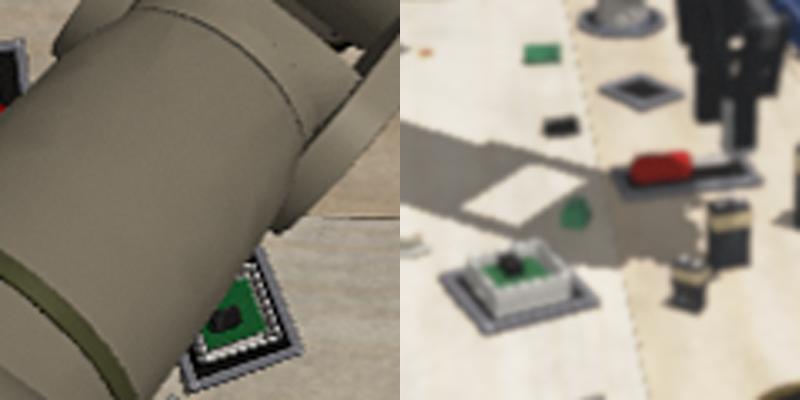

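The tray sits in the square holder, crop (520,280). The near finger tip at (740,150) lines up with the middle battery at (730,205) once perspective is allowed for. I'll descend and grip.

{"method": "apply_moves", "body": {"series": [[1.4,0.8,18,0,0,0,0.5],[0,0,18,0,0,0,0.5],[0,0,16,0,0,0,0.5],[0,0,12,0,0,0,0.5],[0,0,8,0,0,0,0.5],[0,0,0,0,0,0,0.5],[0,0,0,0,0,0,0.05],[0,0,0,0,0,0,0.05],[0,0,0,0,0,0,0.05],[0,0,0,0,0,0,0.05],[0,0,0,0,0,0,0.05]], "grip_force": 40}}

```text
time_s: 24.8
position: [0.6138, -0.3377, 0.0164]
tool_rot: [[0.974, 0.224, 0.001], [0.224, -0.974, -0.001], [0.001, 0.001, -1.0]]
ft_force: [0.1, 0.2, 6.2]
grip_width: 0.0167
gripper_force: 39.9
```

```bash
python3 go.py 589.4 -55.7 90 -146.2
```

```text
t 24.8 pos [ 613.8 -337.7   16.4] yaw -77.0 J6 39.0 tilt z [ 1.1e-03 -8.0e-04 -1.0e+00] width 16.7 F [0.1 0.2 6.2] gf 39.9
turn z 69.2  then shift [-247.9 -136.6  -73.6]
```

{"method": "apply_moves", "body": {"series": [[0,0,-8,0,0,0,0.05],[0,0,-17,0,0,0,0.05],[0,0,-20,0,0,0,0.05],[0,0,-20,0,0,0,0.05],[0,0,0,0,0,9.9,0.05],[0,0,0,0,0,9.9,0.05],[0,0,0,0,0,9.9,0.05],[0,0,0,0,0,9.9,0.05],[0,0,0,0,0,9.9,0.05],[0,0,0,0,0,9.9,0.05],[0,0,0,0,0,9.8,0.05],[0,0,0,0,0,0,0.05]]}}

```text
time_s: 26.3
position: [0.6135, -0.3376, 0.0815]
tool_rot: [[0.557, -0.83, 0.001], [-0.83, -0.557, -0.0], [0.001, -0.0, -1.0]]
ft_force: [0.1, -0.0, -1.1]
grip_width: 0.0173
gripper_force: 39.0
```

```bash
python3 go.py 589.4 -55.7 81 -146.2
```

```text
t 26.3 pos [ 613.5 -337.6   81.5] yaw -146.1 J6 108.0 tilt z [ 5.e-04 -5.e-04 -1.e+00] width 17.3 F [ 0.1 -0.  -1.1] gf 39.0
turn z 0.1  then shift [-247.6 -136.7    0.5]
```

{"method": "apply_moves", "body": {"series": [[-12,-6,0,0,0,0,0.05],[-24,-13,0,0,0,0,0.05],[-28,-16,0,0,0,0,0.05],[-28,-16,0,0,0,0,0.05],[-28,-16,0,0,0,0,0.05],[-28,-16,0,0,0,0,0.05],[-28,-16,0,0,0,0,0.05],[-28,-16,0,0,0,0,0.05],[-24,-12,0,0,0,0,0.05],[-19.5,-9.5,0,0,0,0,0.05],[0,0,0,0,0,0,0.05],[0,0,0,0,0,0,0.05]]}}

```text
time_s: 27.8
position: [0.5895, -0.0563, 0.0807]
tool_rot: [[0.556, -0.831, 0.0], [-0.831, -0.556, -0.0], [0.0, -0.0, -1.0]]
ft_force: [0.0, 0.9, -0.2]
grip_width: 0.0168
gripper_force: 39.0
```

```bash
python3 go.py 589.4 -55.7 19 -146.2
python3 - <<'E'
from m import *
a=[]
for n in("top","side"):
    d=get_image(n); f=d["frame"]; np.save(f"{n}3.npy",d,allow_pickle=True)
    c=f[150:270,230:350] if n=="top" else f[130:230,270:370]
    a.append(cv2.resize(c,(400,400),interpolation=cv2.INTER_CUBIC))
cv2.imwrite("pics/g9.png",np.hstack(a)[:,:,::-1])
E
```

```text
t 27.8 pos [589.5 -56.3  80.7] yaw -146.2 J6 129.0 tilt z [ 3.e-04 -3.e-04 -1.e+00] width 16.8 F [ 0.   0.9 -0.2] gf 39.0
turn z -0.0  then shift [-0.5 -0.3 61.7]
```

View pics/g9.png

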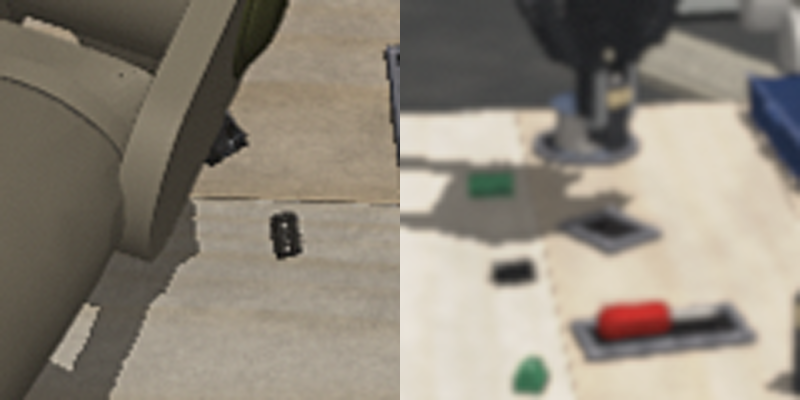

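The battery is held upright at crop (615,110), with the small holder below at (610,230). I'll lower it to just above the floor.

{"method": "apply_moves", "body": {"series": [[-0.5,-0.3,15,0,0,0,0.05],[0,0,20,0,0,0,0.05],[0,0,14,0,0,0,0.05],[0,0,7,0,0,0,0.05],[0,0,3.5,0,0,0,0.05],[0,0,1.5,0,0,0,0.05],[0,0,0,0,0,0,0.05],[0,0,0,0,0,0,0.05]]}}

```text
time_s: 28.9
position: [0.5895, -0.0553, 0.02]
tool_rot: [[0.556, -0.831, 0.001], [-0.831, -0.556, -0.0], [0.001, -0.0, -1.0]]
ft_force: [0.0, -0.2, -0.8]
grip_width: 0.0169
gripper_force: 39.1
```

{"method": "apply_moves", "body": {"series": [[0,0,0.7,0,0,0,0.05],[0,0,0,0,0,0,0.05],[0,0,0,0,0,0,0.4],[0,0,0,0,0,0,0.4],[0,0,0,0,0,0,0.4],[0,0,0,0,0,0,0.4],[0,0,-15,0,0,0,0.4],[0,0,-35,0,0,0,0.4],[0,0,-40,0,0,0,0.4],[0,0,-40,0,0,0,0.4]]}}

```text
time_s: 30.15
position: [0.5892, -0.0553, 0.1514]
tool_rot: [[0.556, -0.831, 0.001], [-0.831, -0.556, -0.0], [0.001, -0.001, -1.0]]
ft_force: [1.0, 1.0, -0.0]
grip_width: 0.0344
gripper_force: 0.0
```

```bash
python3 go.py 330 -50 200 -146.2
```

```text
t 30.15 pos [589.2 -55.3 151.4] yaw -146.2 J6 129.0 tilt z [ 1.e-03 -3.e-04 -1.e+00] width 34.4 F [ 1.  1. -0.] gf 0.0
turn z -0.0  then shift [-148.6  212.5  -48.6]
```

Now I'll retreat towards the base to clear the view and check every placing.

{"method": "apply_moves", "body": {"series": [[-12,17,-15,0,0,0,0.4],[-17,25,-15,0,0,0,0.4],[-17,25,-15,0,0,0,0.4],[-17,25,-4,0,0,0,0.4],[-17,25,0,0,0,0,0.4],[-17,25,0,0,0,0,0.4],[-17,25,0,0,0,0,0.4],[-17,25,0,0,0,0,0.4],[-12,15,0,0,0,0,0.4],[0,0,0,0,0,0,0.4]]}}

```text
time_s: 31.4
position: [0.3372, -0.0514, 0.1988]
tool_rot: [[0.555, -0.832, 0.002], [-0.832, -0.555, -0.001], [0.002, -0.001, -1.0]]
ft_force: [-0.5, -0.1, -0.5]
grip_width: 0.0342
gripper_force: 0.0
```

Run:
```python
from m import *
a=[]
D={n:get_image(n) for n in("top","side")}
d=D["top"]; P=cloud(d)
f=d["frame"].astype(int); R,G,B=f[...,0],f[...,1],f[...,2]; H=P[...,2]
try: w=rect(d,((B>R+8)&(H>.02)).astype(np.uint8),.037,(185,155,240,210))[3]; print("reel",cv2.minEnclosingCircle(w.astype(np.float32)),"want 590.3 106.8")
except Exception as e: print(e)
print("drv handle",rect(d,((R>2*B)&(R>70)).astype(np.uint8),.013,(335,150,385,220))[:3],"want mid 602.8 -211.8 @7.5")
print("drv whole",rect(d,((H>.010)&(H<.035)).astype(np.uint8),.013,(335,150,385,220))[:3])
print("tray",rect(d,((H>.015)&(H<.035)).astype(np.uint8),.021,(400,218,455,271))[:3],"want 477.7 -359.1 @111")
print("batt",rect(d,((H>.039)&(H<.07)).astype(np.uint8),.048,(262,160,312,210))[:3],"want 589.4 -55.7 @123.8")
for n,z in (("reel",(185,155,240,210)),("batt",(262,160,312,210)),("tray",(400,218,455,271)),("drv",(335,150,385,220))):
    h=H[z[1]:z[3],z[0]:z[2]]; h=h[h<.1]; print(n,"top z",np.percentile(h,[90,97,99]))
t=cv2.resize(d["frame"][140:290,180:470],(800,414),interpolation=cv2.INTER_CUBIC)
cv2.imwrite("pics/end.png",t[:,:,::-1])
s=cv2.resize(D["side"]["frame"][140:260,230:390],(800,600),interpolation=cv2.INTER_CUBIC)
cv2.imwrite("pics/end2.png",s[:,:,::-1])
```

```text
reel ((591.6289672851562, 106.09963989257812), 25.616811752319336) want 590.3 106.8
drv handle (array([ 588.3333, -213.1297]), [18.283248901367188, 42.81340789794922], np.float32(7.838605)) want mid 602.8 -211.8 @7.5
drv whole (array([ 600.9499, -210.9675]), [19.66507911682129, 72.77176666259766], np.float32(7.8350844))
tray (array([ 478.7384, -359.2444]), [49.740230560302734, 51.772979736328125], np.float32(110.11425)) want 477.7 -359.1 @111
batt (array([588.1061, -57.0176]), [19.58014678955078, 26.586742401123047], np.float32(123.9079)) want 589.4 -55.7 @123.8
reel top z [0.0364 0.0386 0.0396]
batt top z [0.0079 0.0478 0.0502]
tray top z [0.0151 0.0217 0.025 ]
drv top z [0.008  0.0202 0.0229]
```

View pics/end.png

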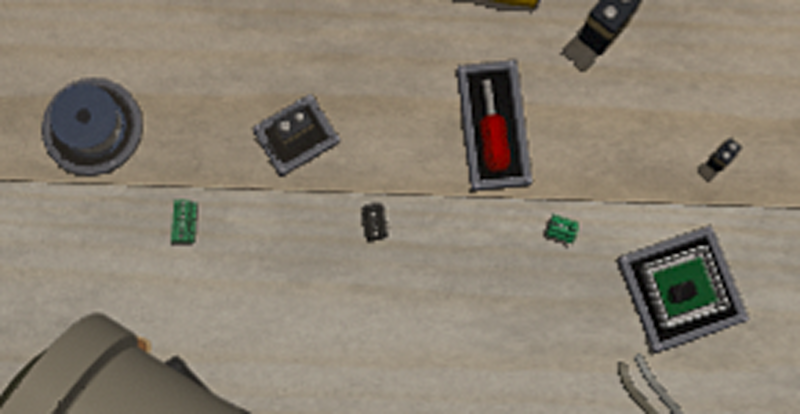

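View pics/end2.png

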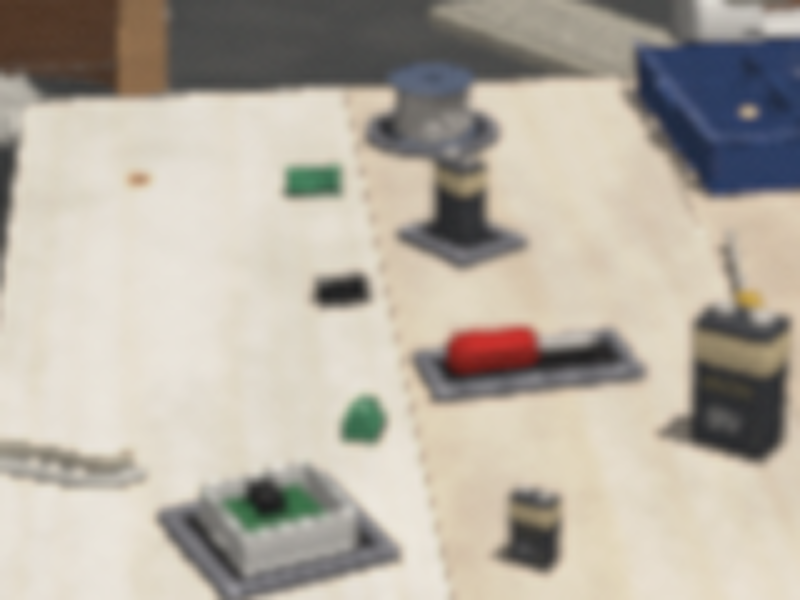

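Both pictures show each thing inside its holder: reel (83,118), battery (293,130), driver (493,125) and tray (683,288) in the top crop. All are within about 2 mm of centre, upright or flat, and the arm is clear. I'll hand the job in.

```bash
python3 -c "
from rig import env
print(env.close_job())"
```

```text
the job is handed in; nothing more can be done
None
```

I handed the job in at about 31 s: the final pictures show all four things let go inside their matching holders, each measured within about 2 mm of centre, but no verdict came back.

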